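Mesh the beater in the mixing drive and hold it pressed home

TASK

Take the beater by its upright grip, slide it out of the fork rack through the open end of the slot, and bring it over the mixing drive. Turn it until its cross-shaped foot meshes with the cross-shaped socket of the hub, slide it fully home so that its collar sits flat on the hub, and keep it pressed down there against the spring: finish while still gripping and pressing the beater. Leave the jar, tub and can where they stand.

Things in the scene. Friction and masses are not known exactly. Their poses are not given: they have to be found in the camera images.
- beater_grip (a point): Centre of the beater's grey upright grip: 34 mm long (x), 14 mm thick (y), 40 mm tall (z, up); pinch it across y. Under it a black round collar, 34 mm across, 6 mm thick, underside 26 mm below this point; two blades 6 mm thick reach 50 mm out along +x and -x, 14 to 24 mm below this point. Beater 0.10 to 0.21 kg, starts upright in the rack, turned up to 35 degrees to it.
- beater_foot (a point): Centre of the underside of the beater's steel foot, on its axis, 56 mm below the grip's centre. The foot is a cross: two bars along this frame's x and y (same axes as the grip), each 24 mm tip to tip, 8 mm wide, 16 mm tall, rounded below as a lead-in. Above it a round neck, 10 mm thick, 14 mm long, up to the collar. Any quarter-turn fits the hub.
- rack_slot (a point): On the fixed white fork rack: middle of the slot, on top of the fork plate, 80 mm above the counter. Plate 6 mm thick, 55 mm wide; the 13 mm slot runs along x. The beater starts within 10 mm of here, hanging by its collar, neck in the slot. The foot is wider than the slot, so it cannot be lifted out: slide it along this frame's -x (80 mm clears it), then raise it. Rack left or right of the drive.
- rack_mouth (a point): Open end of the rack's slot, 52 mm along -x from the rack_slot point, same height and axes. Nothing stands above the plate; below, the rack's dark 8 mm thick base plate lies on the counter and ends 3 mm beyond this point.
- hub_mouth (a point): Centre of the top of the drive's hub, 85 mm above the counter, a white 40 mm square block; z up, x and y along the arms of its cross-shaped socket (and its sides). Arms 26.4 mm tip to tip, 10.4 mm wide, square edges. It starts at any angle and turns only against stiff friction (0.5 N m). Home: collar on the hub's top, foot 30 mm deep, grip's centre 26 mm above this point.
- seat (a joint): Travel of the sprung seat inside the socket, m: 0 when up (the foot meets it 20 mm deep), about 0.010 with the beater fully home. It pushes up with about 3.5 N at 0 and 8 N at 0.010, so an unpressed beater rises again.
- drive: Fixed mixing drive, origin under its centre on the counter, below the hub: steel housing 190 mm square, 45 mm tall, with a 65 mm tall block at its rear (to 143 mm along +x). On it a low open bowl round the hub, 176 mm across, rim 78 mm above the counter, lower than the hub's top.
- jar_mid (a point): Bystander: jar with a steel lid, 60 mm across, 85 mm tall, between rack and drive, behind the tub; point half-way up. Leave it.
- tub_mid (a point): Bystander: open white tub, about 90 mm across, 75 mm tall, between rack and drive, nearest the robot; point half-way up. Leave it.
- can_mid (a point): Bystander: can, 66 mm across, 100 mm tall, behind the jar; point half-way up. Leave it.

How it is judged (in metres and radians):
On the way, in this order (a step that is already met when the one before it is completed fails the run):
1. the beater has been drawn out of the rack's slot (horizontal distance between beater_grip and rack_slot above 0.07 m), for 0.1 s.
2. the foot has meshed: it is inside the hub's cross socket by 10 mm or more (horizontal distance between beater_grip and hub_mouth below 0.006 m and z of beater_grip in the frame of hub_mouth below 0.046 m), for 0.1 s.
At the end, for the whole second after the job is handed in: Through the last second the beater stands in the hub with the grip's centre within 4 mm of the hub's axis and at most 28.5 mm above its top (home is 26), tilted less than 0.07 rad, the seat is pressed down more than 7.5 mm, and the fingers still grip the beater (over 2 N) (horizontal distance between beater_grip and hub_mouth below 0.004 m and z of beater_grip in the frame of hub_mouth below 0.0285 m and angle between beater_grip's own z axis and vertical below 0.07 rad and value of joint seat above 0.0075 m and contact force between the fingers and beater above 2 N); the arm keeps its last pose, push and grip.
It fails at once if the jar is moved more than 20 mm (distance of jar_mid from where it was at the start of the episode above 0.02 m).
It fails at once if the tub is moved more than 20 mm (distance of tub_mid from where it was at the start of the episode above 0.02 m).
It fails at once if the can is moved more than 20 mm (distance of can_mid from where it was at the start of the episode above 0.02 m).
It also fails if it takes over 54 s, if anything falls off the work surface, if the arm or the gripper's body presses on something with over 40 N, if the wrist force passes 120 N, or if a joint passes its speed limit or range.

ROBOT

A 6-joint arm with a two-finger parallel gripper is mounted at the origin on the work surface. World frame = base frame: x ahead of the robot, y to its left, z up, the work surface at z = 0. Lengths are in m, angles in degrees, forces in N, time in s.
With the tool pointing down it reaches from about 0.4 to 0.825 m from the base axis. Payload 7 kg.
Tool frame: the origin (TCP) lies at the very end of the fingers, on their centre line; the grasp point (between the pads) lies 19 mm behind it; x points along the fingers, z is the direction in which the jaws open and shut, and the axes are right-handed (so a half turn about x gives the same grasp; the last joint's range is limited). The gripper opens to 88 mm and grips with 3 to 60 N. Pads are 19 mm wide; open, the fingers measure 130 mm over their backs; the gripper's body (78 mm by 193 mm) begins 47 mm behind the grasp point.
Start: joints at [89.215, 20.546, 0.682, 0, -70.136, -16.507], TCP at [0.201, 0.644, 0.227] pointing down, gripper open.
Joint ranges: [-176.03, 176.03], [-82.01, 121.73], [-58.28, 71.71], [-173.87, 95.51], [-174.79, -0.11], [-173.66, 173.66]. Speed limits (degrees/s): [136.94, 136.94, 172.46, 180, 180, 180].

INTERFACE

Orientations are given as [roll, pitch, yaw] about the fixed x, y, z axes, in that order (R = Rz(yaw) Ry(pitch) Rx(roll)).
In Python, from plant import * gives the robot as it stands.
- The arm moves only by the tool arm_command, never from a script. Its argument "commands" is one flat list of numbers, 5 for each row, row after row: the shift along the tool's x, y, z in mm, then the turn about the tool's x in degrees, then the opening in per cent of the stroke, from 0 (shut) to 100 (fully open). A call has 1 to 5 rows; each row shifts and turns the pose as measured when the row begins, along the tool's axes as they then stand; what a row does not reach is not made up. A row lasts 1/8 s, in which the tool goes at most 62.5 mm and 10.7 degrees, less where a joint would pass 70% of its speed; a pose out of reach is approached as far as the arm can. A call is refused whole if a number of a shift passes 62.5 or a number of a turn 10.7, either way. A call with a gripper value outside its range is refused whole. The fingers move at their own pace and stop on an object; the grip force is fixed at half the most. Time passes only in rows, so rows that do not move let the fingers close. It gives the time, the measured TCP pose, the force and the opening at its end, in the units of the state.
- get_obs(): the state, without advancing time (a new reading comes with each control period).
- snapshot(name): name is "scene" or "top" or "wrist"; returns a dict with "frame" (400x640x3 uint8, blue, green, red), "fov_y" (degrees; the focal length in pixels is half the picture's height over the tangent of half this angle, whatever the lens; pixels are square), "cx", "cy" (the principal point, pixels), "world_to_cam" (4x4, takes a point from world to camera coordinates). Camera axes: x right, y up, looking along -z (the intrinsics and any distortion apply to the point x, -y, -z); pixel columns grow to the right and rows downward; lengths in m; the calibration is good to about 2 mm. A picture is of the moment at which its call begins. There is no depth.
- close_job(): hands the job in, once; it reports no verdict.
The state is a dict: "clock": time; "joint_pos": joint angles; "qvel": joint speeds; "tau": joint torques, N m; "tool_pos": TCP position; "orientation": TCP orientation; "force": force on the tool from outside, world axes, zero at the start; "moment": the same for the moment, N m; "opening": finger opening in m.
Only numpy, scipy, OpenCV 4.12 (cv2) and the standard library are available. Lean on these libraries where they do the work, as an engineer would, in place of code of your own. Each camera call takes 0.05 s, during which the arm holds its last target. There are 200 camera calls.

## Working session

There is one attempt and no reset: what is moved stays moved. The work goes in short steps, Python scripts to look and compute and a tool call to move; the robot and the scene stay as the last step left them, time stands still between calls to the robot, and variables do not carry over. Pictures are saved under pics/ and viewed, about 8 in all and at most 12, crops included, and the job is handed in when it is done.

Besides the shell and the picture viewer there is one more tool, called after "Request:" in YAML: its name, and indented under it one key for each argument. arm_command: Moves the arm, as the interface text tells. Its arguments: {"type":"object","properties":{"commands":{"type":"array"}},"required":["commands"]}

```bash
mkdir -p pics; ls
cat > h.py <<'E'
import numpy as np,cv2
from plant import *
def snap(n,f):
    s=snapshot(n); cv2.imwrite('pics/'+f+'.png',s['frame']); np.save('pics/'+f+'.npy',{k:s[k] for k in s if k!='frame'},allow_pickle=True); return s
def load(f):
    s=np.load('pics/'+f+'.npy',allow_pickle=True).item(); s['frame']=cv2.imread('pics/'+f+'.png'); return s
def foc(s): return s['frame'].shape[0]/2/np.tan(np.radians(s['fov_y'])/2)
def proj(s,p):
    f=foc(s); c=np.array(s['world_to_cam'])@np.append(p,1); return np.array([s['cx']+f*c[0]/-c[2], s['cy']+f*c[1]/c[2]])
def ray(s,u,v):
    f=foc(s); T=np.linalg.inv(np.array(s['world_to_cam'])); d=T[:3,:3]@np.array([(u-s['cx'])/f,-(v-s['cy'])/f,-1]); return T[:3,3],d/np.linalg.norm(d)
def onz(s,u,v,z):
    o,d=ray(s,u,v); return o+d*(z-o[2])/d[2]
E
python3 - <<'E'
from h import *
a=[snap(n,n+'0') for n in ('scene','top','wrist')]
for s in a: print({k:(v if k!='world_to_cam' else np.round(v,3).tolist()) for k,v in s.items() if k!='frame'})
cv2.imwrite('pics/st.png',np.vstack([np.hstack([a[0]['frame'],a[1]['frame']])])[:, :][::1,::1] if 0 else cv2.resize(np.hstack([a[0]['frame'],a[1]['frame']]),(800,250)))
print(get_obs())
E
```

```text
pics
{'fov_y': 53.31475251601431, 'cx': 317.26889039299283, 'cy': 201.1281496986767, 'world_to_cam': [[-0.516, 0.856, 0.012, 0.269], [-0.678, -0.417, 0.605, 0.344], [0.523, 0.304, 0.796, -1.308], [0.0, 0.0, 0.0, 1.0]]}
{'fov_y': 42.58033157087571, 'cx': 315.58449285824554, 'cy': 208.6443607454085, 'world_to_cam': [[0.018, -1.0, 0.025, -0.004], [0.998, 0.02, 0.067, -0.579], [-0.067, 0.024, 0.997, -0.972], [0.0, 0.0, 0.0, 1.0]]}
{'fov_y': 61.93562353239525, 'cx': 325.7971338864896, 'cy': 200.42547612488144, 'world_to_cam': [[-0.298, -0.955, 0.002, 0.674], [0.914, -0.286, -0.287, 0.037], [0.274, -0.084, 0.958, -0.392], [0.0, 0.0, 0.0, 1.0]]}
{'clock': 0.15, 'joint_pos': array([ 8.92139301e+01,  2.05816484e+01,  6.46610931e-01, -1.26868398e-02,
       -7.01347561e+01, -1.65051461e+01]), 'qvel': array([-0.11124045, -0.06548023,  0.17772883,  0.05895065, -0.00072921,
       -0.04546547]), 'tau': array([-1.55175669e-03, -5.83276784e+01,  2.93289095e+01,  7.00135589e+00,
        8.75082391e-03, -1.13465512e-04]), 'tool_pos': array([0.20057718, 0.64414246, 0.22585405]), 'orientation': array([   6.80791293,   89.92919426, -100.48762147]), 'force': array([-0.69287929,  0.21507368, -0.63093916]), 'moment': array([ 0.00369674, -0.02192353, -0.031194  ]), 'opening': 0.08768240172273652}
```

View pics/top0.png

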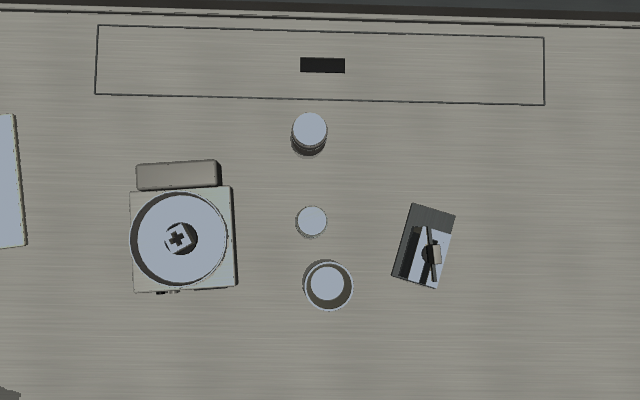

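View pics/scene0.png

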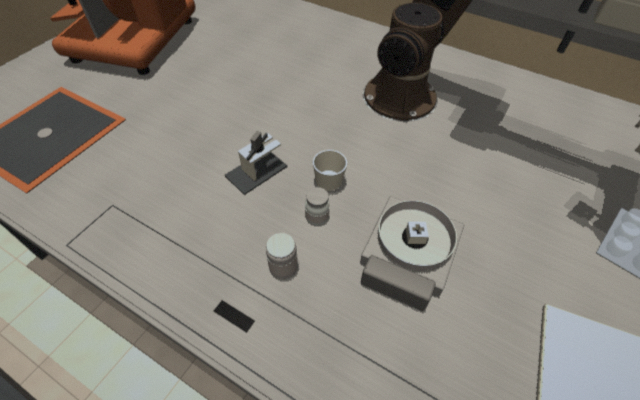

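The top view shows the drive at left (hub ≈(178,237)) and the rack at right (grip ≈(432,252)). The tub (328,285), jar (311,221) and can (309,132) stand between them. I'll crop the hub and rack.

Run:
```python
from h import *
s=load('top0');f=s['frame']
a=cv2.resize(f[195:295,380:465],None,fx=5,fy=5,interpolation=cv2.INTER_CUBIC)[:500]
b=cv2.resize(f[212:262,153:203],None,fx=7.5,fy=7.5,interpolation=cv2.INTER_CUBIC)
b=cv2.copyMakeBorder(b,0,125,0,0,cv2.BORDER_CONSTANT)
cv2.imwrite('pics/c1.png',np.hstack([a,b]))
for n,u,v,z in (('grip',433,252,.13),('hub',178,237,.085),('jar',311,221,.085),('tub',328,285,.075),('can',309,130,.1)): print(n,onz(s,u,v,z).round(3))
```

```text
grip [ 0.5   -0.193  0.13 ]
hub [0.518 0.254 0.085]
jar [0.552 0.017 0.085]
tub [ 0.437 -0.016  0.075]
can [0.714 0.024 0.1  ]
```

View pics/c1.png

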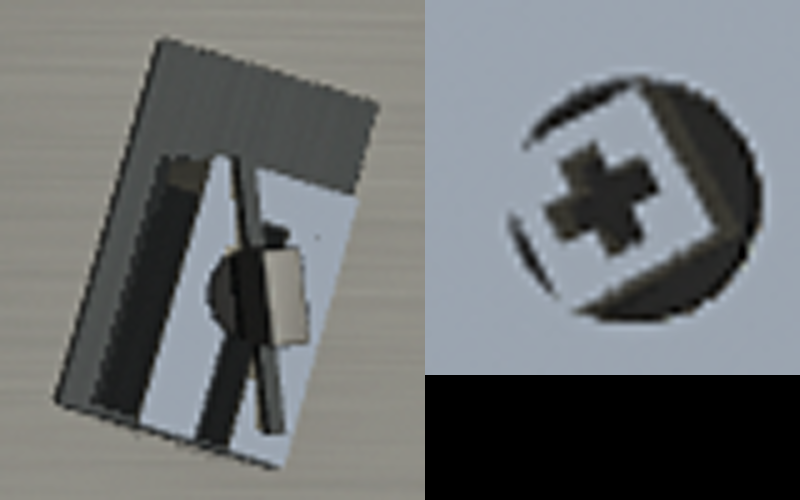

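The rack's slot opens toward the robot, with rack x at about -14.5° yaw and beater x at about +7°. The hub cross is roughly 25° (mod 90). I'll go over the hub first for a close look, since the wrist view will be clear of the beater.

```bash
cat >> h.py <<'E'
from scipy.spatial.transform import Rotation as Ro
def state():
    o=get_obs(); R=Ro.from_euler('xyz',o['orientation'],degrees=True).as_matrix(); return o,R
def yawz(R): return np.degrees(np.arctan2(R[1,2],R[0,2]))
def plan(p,yaw=None,n=5):
    """n equal rows to TCP p, tool-z yaw; prints shifts in tool axes as they turn"""
    o,R=state(); d=np.array(p)-o['tool_pos']; t=0
    if yaw is not None:
        t=-((yaw-yawz(R)+90)%180-90)   # tool x is down: +turn lowers yaw
    print('t',round(o['clock'],2),'pos',o['tool_pos'].round(4),'yawz',yawz(R).round(1),'xdown',R[:,0].round(3),'q',o['joint_pos'].round(0),'F',o['force'].round(1),'op',round(o['opening'],4))
    for i in range(n):
        Ri=R@Ro.from_euler('x',t*i/n,degrees=True).as_matrix()
        print((Ri.T@d/n*1000).round(1),round(t/n,2))
E
python3 - <<'E'
from h import *
s=load('wrist0'); o,R=state(); T=np.linalg.inv(np.array(s['world_to_cam']))
print('cam in tool',(R.T@(T[:3,3]-o['tool_pos'])).round(3),'look in tool',(R.T@-T[:3,2]).round(2))
plan([.46,.28,.24],None,8); plan([.46,.28,.24],96.7,8)
E
```

```text
cam in tool [-0.159  0.077  0.   ] look in tool [ 0.96 -0.29  0.  ]
t 0.15 pos [0.2006 0.6441 0.2259] yawz -107.3 xdown [-0.    -0.001 -1.   ] q [ 89.  21.   1.  -0. -70. -17.] F [-0.7  0.2 -0.6] op 0.0877
[-1.7 44.5 33.8] 0.0
[-1.7 44.5 33.8] 0.0
[-1.7 44.5 33.8] 0.0
[-1.7 44.5 33.8] 0.0
[-1.7 44.5 33.8] 0.0
[-1.7 44.5 33.8] 0.0
[-1.7 44.5 33.8] 0.0
[-1.7 44.5 33.8] 0.0
t 0.15 pos [0.2006 0.6441 0.2259] yawz -107.3 xdown [-0.    -0.001 -1.   ] q [ 89.  21.   1.  -0. -70. -17.] F [-0.7  0.2 -0.6] op 0.0877
[-1.7 44.5 33.8] -3.0
[-1.7 42.7 36.1] -3.0
[-1.7 40.7 38.3] -3.0
[-1.7 38.7 40.4] -3.0
[-1.7 36.5 42.3] -3.0
[-1.7 34.2 44.2] -3.0
[-1.7 31.9 45.9] -3.0
[-1.7 29.4 47.5] -3.0
```

Request:
arm_command:
  commands: [-2, 42, 28, 0, 100, -2, 42, 28, 0, 100, -2, 42, 28, 0, 100, -2, 42, 28, 0, 100, -2, 42, 28, 0, 100]

```text
clock: 0.78
tool_pos: [0.3612, 0.4442, 0.2336]
orientation: [4.5, 89.7, -102.5]
force: [0.9, 0.1, -0.7]
opening: 0.0876
```

Request:
arm_command:
  commands: [-2, 42, 28, 0, 100, -2, 42, 28, 0, 100, -2, 42, 28, 0, 100, -2, 42, 28, 0, 100, -2, 42, 28, 0, 100]

```text
clock: 1.4
tool_pos: [0.5248, 0.2416, 0.2446]
orientation: [0.3, 89.7, -106.6]
force: [0.4, 0.4, 0.8]
opening: 0.0878
```

Run:
```python
from h import *
plan([.518,.254,.24],-83,5); s=snap('wrist','w1'); print(proj(s,[.518,.254,.085]))
```

```text
t 1.4 pos [0.5248 0.2416 0.2446] yawz -106.9 xdown [-0.002 -0.005 -1.   ] q [ 44.  11. -10.   0. -69.  29.] F [0.4 0.4 0.8] op 0.0878
[ 0.9 -2.  -2. ] -4.79
[ 0.9 -1.9 -2.1] -4.79
[ 0.9 -1.7 -2.3] -4.79
[ 0.9 -1.5 -2.4] -4.79
[ 0.9 -1.3 -2.5] -4.79
[314.8581734  192.88031503]
```

View pics/w1.png

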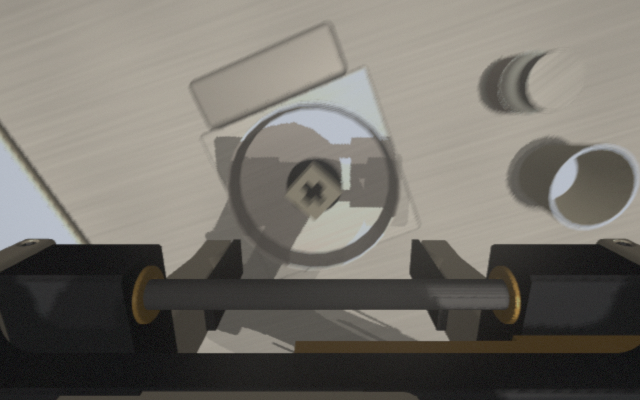

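The wrist view shows the hub at ≈(314,190) with its dark cross, as the top estimate predicted (315,193). I'll measure the cross numerically.

Run:
```python
from h import *
s=snap('wrist','w2'); print(get_obs()['tool_pos'].round(4),proj(s,[.518,.254,.085]))
f=s['frame']; k=6; x0,y0=270,145
c=cv2.resize(f[y0:y0+90,x0:x0+90],None,fx=k,fy=k,interpolation=cv2.INTER_CUBIC); cv2.imwrite('pics/c2.png',c)
g=cv2.cvtColor(c,cv2.COLOR_BGR2GRAY)
for th in (60,75,90):
  n,l,st,ce=cv2.connectedComponentsWithStats((g<th).astype(np.uint8))
  for i in range(1,n):
    if 1000<st[i,4]<60000:
      u,v=ce[i]/k+[x0,y0]; P=onz(s,u,v,.085)
      ys,xs=np.where(l==i); W=np.array([onz(s,a/k+x0,b/k+y0,.085)[:2] for a,b in zip(xs[::7],ys[::7])])-P[:2]
      z=(np.hypot(*W.T)**4*np.exp(4j*np.arctan2(W[:,1],W[:,0]))).sum()
      (_,wh,_)=cv2.minAreaRect(np.float32(W)); print(th,st[i],P.round(4),'yaw4',np.degrees(np.angle(z))/4%90,np.array(wh).round(4), np.hypot(*W.T).max())
```

```text
[0.5261 0.2396 0.2444] [311.79100108 196.48249289]
60 [   79   117   320   171 16168] [0.5391 0.2503 0.085 ] yaw4 77.10006801875137 [0.0527 0.0267] 0.030359063024095724
60 [ 181  261  105   96 6279] [0.5187 0.2564 0.085 ] yaw4 29.947500898705947 [0.0171 0.0159] 0.010386462797118256
75 [   75   113   331   183 20316] [0.5386 0.2501 0.085 ] yaw4 78.41858851042068 [0.0544 0.0295] 0.03192264267241067
75 [ 177  258  114  103 7849] [0.5186 0.2565 0.085 ] yaw4 30.283396232427016 [0.0186 0.0172] 0.010947655886984202
90 [   72   110   338   199 25482] [0.5379 0.2504 0.085 ] yaw4 78.80485676590506 [0.0553 0.0328] 0.03394354534158331
90 [  171   255   131   136 10912] [0.5176 0.2573 0.085 ] yaw4 33.34767886544845 [0.0211 0.0228] 0.01393388703200511
```

View pics/c2.png

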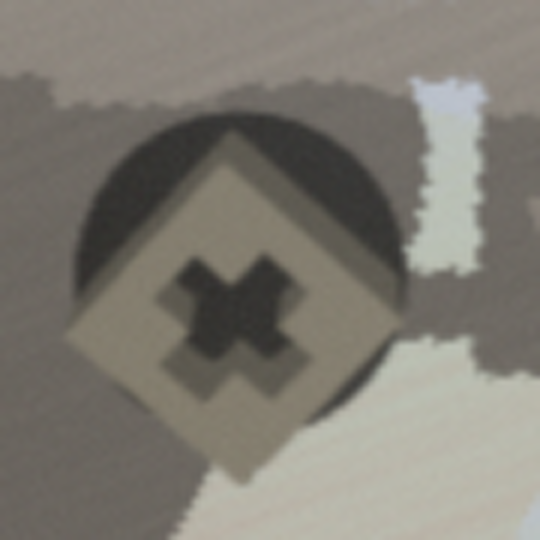

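Run:
```python
from h import *
s=load('w2'); 
P=np.array([onz(s,u/6+270,v/6+145,.085)[:2] for u,v in ((228,165),(402,322),(243,487),(65,338))])
print(P.round(4),P.mean(0).round(4))
for i in range(4):
  d=P[(i+1)%4]-P[i]; print(np.hypot(*d).round(4),np.degrees(np.arctan2(d[1],d[0]))%90)
plan([.44,-.12,.25],-83,10)
```

```text
[[0.5422 0.2501]
 [0.5084 0.2307]
 [0.4884 0.2649]
 [0.5223 0.285 ]] [0.5153 0.2577]
0.039 29.883661887205307
0.0396 30.388617998630508
0.0395 30.67964625639478
0.0402 29.6379740329184
t 1.5 pos [0.5261 0.2396 0.2444] yawz -107.2 xdown [-0.002 -0.006 -1.   ] q [ 44.  11. -10.   0. -69.  29.] F [-0.7 -0.2  0.4] op 0.0877
[-0.3  2.4 36.9] -2.42
[-0.3  0.8 37. ] -2.42
[-0.3 -0.7 37. ] -2.42
[-0.3 -2.3 36.9] -2.42
[-0.3 -3.8 36.8] -2.42
[-0.3 -5.4 36.6] -2.42
[-0.3 -6.9 36.3] -2.42
[-0.3 -8.5 36. ] -2.42
[ -0.3 -10.   35.6] -2.42
[ -0.3 -11.5  35.2] -2.42
```

Hub: centre (0.515,0.258), yaw 30.2°, side 39.6 mm against the stated 40, so that agrees. Now over to the rack.

Request:
arm_command:
  commands: [0, 12, 47, -2.7, 100, 0, 9, 47, -2.7, 100, 0, 6, 48, -2.7, 100, 0, 4, 48, -2.7, 100, 0, 1, 48, -2.7, 100]

```text
clock: 2.12
tool_pos: [0.5083, -0.0051, 0.2443]
orientation: [-24.8, 89.5, -117.9]
force: [1.1, -0.7, 0.3]
opening: 0.0876
```

Request:
arm_command:
  commands: [0, -1, 48, -2.7, 100, 0, -4, 48, -2.7, 100, 0, -6, 47, -2.7, 100, 0, -8, 47, -2.7, 100, 0, 0, 0, 0, 100]

```text
clock: 2.75
tool_pos: [0.4904, -0.2027, 0.2454]
orientation: [-39.9, 89.5, -121.9]
force: [0.6, 0.0, -0.0]
opening: 0.0874
```

Run:
```python
from h import *
plan([.5,-.193,.24],-83,1); s=snap('wrist','w3'); print(proj(s,[.5,-.193,.126]))
cv2.imwrite('pics/c3.png',cv2.resize(s['frame'][60:300,170:490],None,fx=2.5,fy=2.5,interpolation=cv2.INTER_CUBIC))
```

```text
t 2.75 pos [ 0.4904 -0.2027  0.2454] yawz -82.0 xdown [-0.004 -0.007 -1.   ] q [ -1.   6. -16.   0. -68.  99.] F [ 0.6  0.  -0. ] op 0.0874
[ 5.3 10.9 -8.3] 0.99
[315.36861926 180.9696868 ]
```

View pics/c3.png

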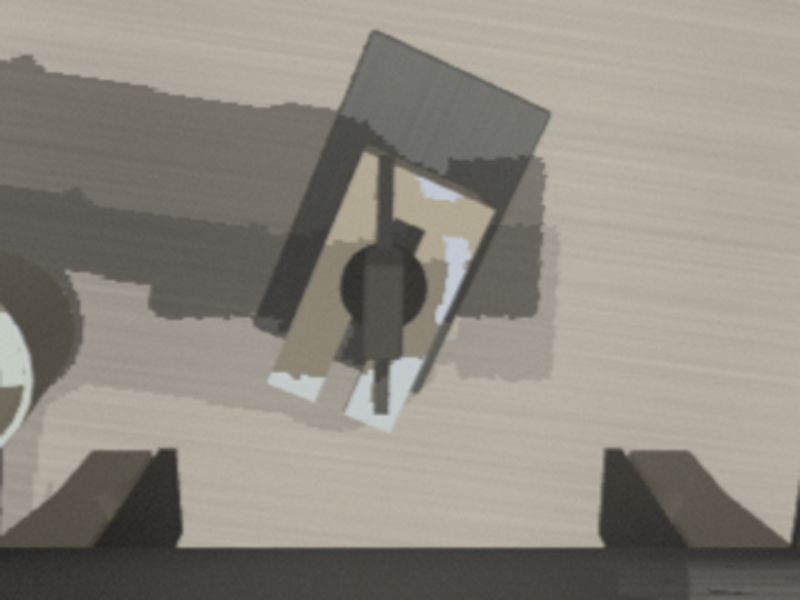

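The grip is at crop ≈(384,310), with blade tips at (386,156) and (381,413) and the collar centred at about (384,284). Plate corners are at (366,150), (494,208), (390,431) and (268,381). I'll cast these to points.

Run:
```python
from h import *
s=load('w3'); q=lambda u,v,z: onz(s,u/2.5+170,v/2.5+60,z)[:2]
a,b=q(386,156,.092),q(381,413,.092); d=a-b; print('tips',a,b,'mid',(a+b)/2,'len',np.hypot(*d),'yaw',np.degrees(np.arctan2(d[1],d[0])))
print('collar',q(384,285,.086)); 
c,e=q(384,358,.126),q(384,268,.126); print('grip near/far edge',c,e,(c+e)/2)
P=[q(*p,.08) for p in ((366,150),(494,208),(390,431),(268,381))]
for i in range(4):
  d=P[i]-P[(i+1)%4]; print(P[i].round(4),np.hypot(*d).round(4),np.degrees(np.arctan2(d[1],d[0])).round(1))
print('plate mid',np.mean(P,0))
m=(a+b)/2
plan([*m,.15],-85,2)
```

```text
tips [ 0.54734394 -0.194332  ] [ 0.4475609  -0.20613325] mid [ 0.49745242 -0.20023262] len 0.10047847956700498 yaw 6.744983214299318
collar [ 0.49826572 -0.20035841]
grip near/far edge [ 0.48118724 -0.2027109 ] [ 0.51282437 -0.19835071] [ 0.4970058 -0.2005308]
[ 0.5477 -0.1867] 0.0539 74.0
[ 0.5329 -0.2385] 0.1011 -15.5
[ 0.4355 -0.2116] 0.0548 -106.0
[ 0.4506 -0.1588] 0.1011 164.0
plate mid [ 0.49165433 -0.19889483]
t 2.8 pos [ 0.4906 -0.2015  0.2454] yawz -82.0 xdown [-0.004 -0.006 -1.   ] q [ -1.   6. -16.   0. -68.  99.] F [-1.9  0.3 -0.5] op 0.0878
[47.7  3.7 -0.4] 1.5
[47.7  3.7 -0.5] 1.5
```

Request:
arm_command:
  commands: [45, 4, 0, 0.7, 100, 45, 4, -1, 0.6, 100, 45, 0, -1, 0, 100, 17, 0, 0, 0, 100, 0, 0, 0, 0, 100]

```text
clock: 3.42
tool_pos: [0.4998, -0.1943, 0.0903]
orientation: [-13.2, 89.7, -96.4]
force: [0.3, -0.2, 1.2]
opening: 0.0876
```

Run:
```python
from h import *
plan([.4974,-.2003,.092],-83.3,1)
```

```text
t 3.42 pos [ 0.4998 -0.1943  0.0903] yawz -83.2 xdown [-0.001 -0.006 -1.   ] q [ -0.  15. -27.   0. -48.  97.] F [ 0.3 -0.2  1.2] op 0.0876
[-1.7 -3.1  5.6] 0.1
```

Request:
arm_command:
  commands: [-1.5, -3, 5.5, 0, 100, 0, 0, 0, 0, 100, 0, 0, 0, 0, 30]

```text
clock: 3.8
tool_pos: [0.4993, -0.1996, 0.0947]
orientation: [21.8, 89.6, -61.4]
force: [1.2, -0.9, -0.9]
opening: 0.0823
```

Request:
arm_command:
  commands: [0, 0, 0, 0, 0, 0, 0, 0, 0, 0, 0, 0, 0, 0, 0, 0, 0, 0, 0, 0, 0, 0, 0, 0, 0]

```text
clock: 4.42
tool_pos: [0.4996, -0.1998, 0.0956]
orientation: [32.4, 89.5, -50.8]
force: [-0.4, 0.1, -0.3]
opening: 0.0329
```

Run:
```python
from h import *
o,_=state(); p=o['tool_pos']; print(o['moment'].round(2))
plan([p[0]-.961*.095,p[1]+.276*.095,p[2]+.001],None,5)
```

```text
[-0.06  0.01  0.04]
t 4.42 pos [ 0.4996 -0.1998  0.0956] yawz -83.1 xdown [ 0.005 -0.006 -1.   ] q [ -1.  15. -27.   0. -48.  97.] F [-0.4  0.1 -0.3] op 0.0329
[ -0.3 -17.5  -7.4] 0.0
[ -0.3 -17.5  -7.4] 0.0
[ -0.3 -17.5  -7.4] 0.0
[ -0.3 -17.5  -7.4] 0.0
[ -0.3 -17.5  -7.4] 0.0
```

Request:
arm_command:
  commands: [3, 0, 0, 0, 0, 0.5, 0, 0, 0, 0, 0, 0, 0, 0, 0, 0, 0, 0, 0, 0, 0, 0, 0, 0, 0]

```text
clock: 5.05
tool_pos: [0.4996, -0.1998, 0.0918]
orientation: [30.2, 89.5, -53.0]
force: [-0.1, 0.3, 0.6]
opening: 0.0137
```

Run:
```python
from h import *
o,_=state(); p=o['tool_pos']; print(o['moment'].round(2))
plan([p[0]-.961*.095,p[1]+.276*.095,p[2]+.001],None,5)
```

```text
[-0.03  0.11 -0.03]
t 5.05 pos [ 0.4996 -0.1998  0.0918] yawz -83.1 xdown [ 0.005 -0.007 -1.   ] q [ -1.  15. -27.   1. -48.  97.] F [-0.1  0.3  0.6] op 0.0137
[ -0.3 -17.5  -7.4] 0.0
[ -0.3 -17.5  -7.4] 0.0
[ -0.3 -17.5  -7.4] 0.0
[ -0.3 -17.5  -7.4] 0.0
[ -0.3 -17.5  -7.4] 0.0
```

Request:
arm_command:
  commands: [-2, 0, 0, 0, 0, 0, -9, -4, 0, 0, 0, -9, -4, 0, 0, 0, -9, -4, 0, 0, 0, -9, -4, 0, 0]

```text
clock: 5.68
tool_pos: [0.4587, -0.1874, 0.0931]
orientation: [24.7, 89.6, -58.5]
force: [0.2, 0.3, -1.5]
opening: 0.0141
```

Run:
```python
from h import *
o,_=state(); p=o['tool_pos']; print(o['moment'].round(2))
plan([.4996-.961*.095,-.1998+.276*.095,.0945],None,5)
```

```text
[-0.02 -0.03 -0.01]
t 5.67 pos [ 0.4587 -0.1874  0.0931] yawz -83.2 xdown [ 0.004 -0.006 -1.   ] q [  1.  11. -32.   0. -46.  96.] F [ 0.2  0.3 -1.5] op 0.0141
[-0.3 -9.7 -3.9] 0.0
[-0.3 -9.7 -3.9] 0.0
[-0.3 -9.7 -3.9] 0.0
[-0.3 -9.7 -3.9] 0.0
[-0.3 -9.7 -3.9] 0.0
```

Request:
arm_command:
  commands: [0, -10, -4, 0, 0, 0, -10, -4, 0, 0, 0, -10, -4, 0, 0, 0, -10, -4, 0, 0, 0, -10, -4, 0, 0]

```text
clock: 6.3
tool_pos: [0.4028, -0.1724, 0.093]
orientation: [28.8, 89.6, -54.3]
force: [1.0, -0.2, -0.6]
opening: 0.0136
```

Request:
arm_command:
  commands: [-10, 0, 0, 0, 0, -30, 0, 0, 0, 0, -40, 0, 0, 0, 0, -30, 0, 0, 0, 0, 0, 0, 0, 0, 0]

```text
clock: 6.92
tool_pos: [0.4028, -0.1719, 0.2098]
orientation: [36.9, 89.4, -46.2]
force: [0.6, 0.5, -1.4]
opening: 0.0142
```

Run:
```python
from h import *
plan([.5,.1,.2],-59.8,7); snap('wrist','w4')
```

```text
t 6.92 pos [ 0.4028 -0.1719  0.2098] yawz -83.1 xdown [ 0.007 -0.007 -1.   ] q [  3.  -2. -30.   0. -62.  93.] F [ 0.6  0.5 -1.4] op 0.0142
[  1.2  18.4 -36.9] -3.33
[  1.2  20.5 -35.8] -3.33
[  1.2  22.6 -34.5] -3.33
[  1.2  24.6 -33.1] -3.33
[  1.2  26.4 -31.7] -3.33
[  1.2  28.2 -30.1] -3.33
[  1.2  29.9 -28.4] -3.33
```

View pics/w4.png

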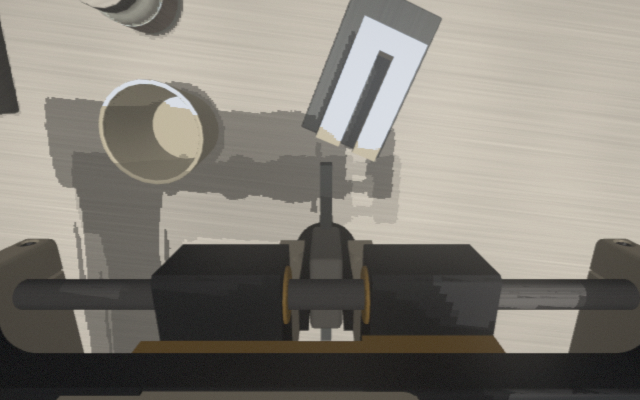

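The beater is held upright between the fingers and the rack is empty. The far blade tip is at (326,163) and the collar's far edge at (326,222). Next I get the beater's offset in the hand from these.

Run:
```python
from h import *
s=load('w4'); o,R=state(); t=o['tool_pos']
for u,v,z,r in ((326,163,0.000,.05),(326,222,-.006,.017)):
    P=onz(s,u,v,t[2]+z); x=R.T@(P-t); print('tool-frame',(x*1000).round(1),'centre y',(x[1]*1000-r*1000).round(1))
# blade edges: yaw of blade
for v in (175,190,205):
    row=s['frame'][v,300:350].mean(1); print(v,row.astype(int)[15:38])
plan([.515,.258,.2],-59.8,10)
```

```text
tool-frame [ 0.2 49.1  0.3] centre y -0.9
tool-frame [ 6.1 16.4  0.3] centre y -0.6
175 [104 104 103 104  99  89  82  80  80  81  82  80  84  82  81  83  82 100
 104 110 107 109 108]
190 [104 102 104 103  98  84  81  79  78  79  80  79  77  79  79  79  84  99
 108 109 109 109 107]
205 [112 145 162 166 149 103  74  70  70  70  70  69  69  68  72  67  83 146
 170 170 170 172 172]
t 6.97 pos [ 0.4021 -0.1717  0.2085] yawz -83.1 xdown [ 0.005 -0.007 -1.   ] q [  3.  -2. -30.   0. -62.  93.] F [ 0.3 -0.7 -1.2] op 0.0141
[  0.6  16.4 -41.3] -2.33
[  0.6  18.  -40.6] -2.33
[  0.6  19.7 -39.8] -2.33
[  0.6  21.3 -39. ] -2.33
[  0.6  22.8 -38.1] -2.33
[  0.6  24.4 -37.2] -2.33
[  0.6  25.9 -36.1] -2.33
[  0.6  27.3 -35.1] -2.33
[  0.6  28.7 -33.9] -2.33
[  0.6  30.1 -32.7] -2.33
```

Request:
arm_command:
  commands: [1, 15, -40, -2.3, 0, 1, 17, -39, -2.3, 0, 1, 19, -38, -2.3, 0, 1, 20, -37, -2.3, 0, 1, 22, -37, -2.3, 0]

```text
clock: 7.6
tool_pos: [0.4541, 0.0375, 0.199]
orientation: [-20.5, 89.5, -92.1]
force: [0.8, 0.6, -0.8]
opening: 0.0138
```

Run:
```python
from h import *
plan([.515,.258,.2],-59.8,6)
```

```text
t 7.6 pos [0.4541 0.0375 0.199 ] yawz -71.6 xdown [-0.    -0.008 -1.   ] q [ 30.   1. -28.   0. -61.  78.] F [ 0.8  0.6 -0.8] op 0.0138
[ -0.5  21.2 -31.7] -1.97
[ -0.5  22.3 -30.9] -1.97
[ -0.5  23.3 -30.1] -1.97
[ -0.5  24.4 -29.3] -1.97
[ -0.5  25.4 -28.5] -1.97
[ -0.5  26.3 -27.6] -1.97
```

Request:
arm_command:
  commands: [0, 21, -32, -2, 0, 0, 22, -31, -2, 0, 0, 23, -30, -2, 0, 0, 24, -29, -2, 0, 0, 25, -28, -2, 0]

```text
clock: 8.22
tool_pos: [0.5017, 0.2261, 0.1919]
orientation: [-58.9, 89.1, -120.1]
force: [1.3, -0.5, -0.7]
opening: 0.0136
```

Run:
```python
from h import *
plan([.516,.258,.15],-59.8,2)
```

```text
t 8.22 pos [0.5017 0.2261 0.1919] yawz -61.2 xdown [-0.008 -0.013 -1.   ] q [ 45.  11. -18.   0. -62.  74.] F [ 1.3 -0.5 -0.7] op 0.0136
[ 20.7  14.2 -10.7] -0.71
[ 20.7  14.3 -10.5] -0.71
```

Request:
arm_command:
  commands: [10, 14, -11, -0.7, 0, 18, 14, -10, -0.7, 0, 17, 0, 0, 0, 0, 0, 0, 0, 0, 0]

```text
clock: 8.72
tool_pos: [0.5146, 0.2587, 0.1395]
orientation: [-67.3, 88.7, -127.0]
force: [-0.1, -0.4, -1.5]
opening: 0.0137
```

Run:
```python
from h import *
plan([.516,.258,.136],-59.8,1)
s=snap('wrist','w5'); cv2.imwrite('pics/c5.png',cv2.resize(s['frame'][120:360,210:450],None,fx=2.5,fy=2.5,interpolation=cv2.INTER_CUBIC))
```

```text
t 8.72 pos [0.5146 0.2587 0.1395] yawz -59.7 xdown [-0.014 -0.018 -1.   ] q [ 46.  16. -18.   0. -57.  74.] F [-0.1 -0.4 -1.5] op 0.0137
[3.5 1.  1.3] 0.1
```

View pics/c5.png

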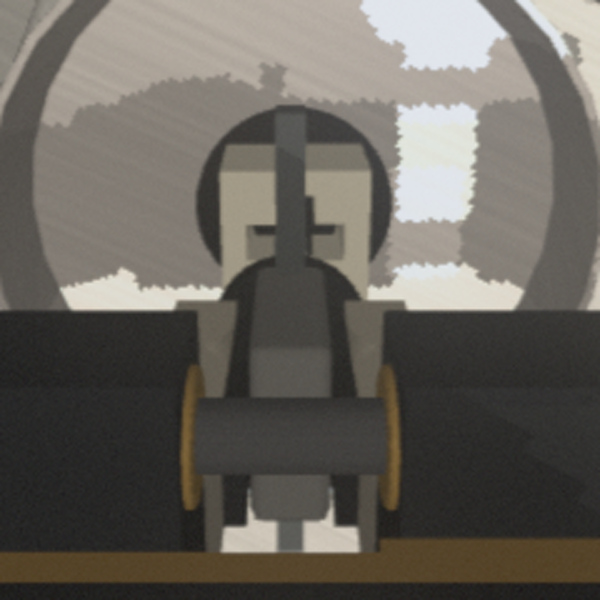

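The blade is parallel to the hub's side edges, so the yaw is right. The hub's rear top edge runs (220,171)–(371,171), and the cross arm ends are at 246 and 344 on row ~240. I'll compare hub and beater in the tool frame of this one view.

Run:
```python
from h import *
s=load('w5'); o,R=state(); t=o['tool_pos']
def q(u,v,z): return (R.T@(onz(s,u/2.5+210,v/2.5+120,z)-t)*1000).round(2)
print('rear edge L,R',q(220,171,.085),q(371,171,.085),'(centre y = -20)')
print('arm L,R',q(246,225,.085),q(344,225,.085), 'arm near edge',q(246,259,.085))
bz=t[2]
print('blade tip L/R',q(275,109,bz),q(305,109,bz)); print('blade low',q(275,230,bz),q(305,230,bz))
H=np.array([.5153,.2577,.085]); print('hub est in tool',(R.T@(H-t)*1000).round(2)); print('collar far',q(290,257,t[2]-.006))
```

```text
rear edge L,R [ 54.85  21.26 -18.46] [55.21 21.14 21.43] (centre y = -20)
arm L,R [ 55.21   6.12 -11.85] [55.45  6.02 14.58] arm near edge [ 55.41  -3.73 -12.02]
blade tip L/R [-0.98 48.1  -2.87] [-0.93 48.09  2.85]
blade low [-0.49 23.61 -3.02] [-0.44 23.59  2.97]
hub est in tool [55.43  0.63  0.7 ]
collar far [ 5.69 15.54 -0.02]
```

Request:
arm_command:
  commands: [0, 2.5, 1.4, 0, 0, 4, 0, 0, 0, 0, 0, 0, 0, 0, 0]

```text
clock: 9.15
tool_pos: [0.5189, 0.2586, 0.1378]
orientation: [-63.9, 88.9, -123.6]
force: [-0.0, -0.7, -1.2]
opening: 0.0138
```

Run:
```python
from h import *
plan([.5146,.2587,.1395],-59.8,1)
o,R=state();print('hub est in tool',(R.T@([.5153,.2577,.085]-o['tool_pos'])*1000).round(2))
```

```text
t 9.15 pos [0.5189 0.2586 0.1378] yawz -59.7 xdown [-0.011 -0.016 -1.   ] q [ 46.  16. -18.   0. -57.  74.] F [-0.  -0.7 -1.2] op 0.0138
[-1.7 -3.7 -2.2] 0.06
hub est in tool [52.81 -2.64 -1.43]
```

Request:
arm_command:
  commands: [5, -0.4, -0.6, 0, 0, 5, 0, 0, 0, 0, 3, 0, 0, 0, 0, 0, 0, 0, 0, 0]

```text
clock: 9.65
tool_pos: [0.518, 0.2587, 0.1243]
orientation: [-63.7, 88.9, -123.4]
force: [-0.3, 0.4, -0.7]
opening: 0.0139
```

Run:
```python
from h import *
plan([.5146,.2587,.1395],-59.8,1)
for i in range(3):
  o,R=state();print('hub est in tool',(R.T@([.5153,.2577,.085]-o['tool_pos'])*1000).round(2))
```

```text
t 9.65 pos [0.518  0.2587 0.1243] yawz -59.7 xdown [-0.01  -0.016 -1.   ] q [ 46.  17. -19.   0. -55.  74.] F [-0.3  0.4 -0.7] op 0.0139
[-15.2  -3.2  -1.6] 0.06
hub est in tool [39.3  -2.15 -0.79]
hub est in tool [39.3  -2.15 -0.79]
hub est in tool [39.3  -2.15 -0.79]
```

Request:
arm_command:
  commands: [3, 0, 0, 0, 0, 3, 0, 0, 0, 0, 0, 0, 0, 0, 0]

```text
clock: 10.02
tool_pos: [0.518, 0.2588, 0.1179]
orientation: [-63.3, 88.9, -123.1]
force: [1.6, -0.5, -1.6]
opening: 0.0139
```

Run:
```python
from h import *
o,R=state();print('hub est in tool',(R.T@([.5153,.2577,.085]-o['tool_pos'])*1000).round(2),R.T@o['force'],o['moment'],R[:,0])
s=snap('wrist','w6'); cv2.imwrite('pics/c6.png',cv2.resize(s['frame'][120:360,210:450],None,fx=2.5,fy=2.5,interpolation=cv2.INTER_CUBIC))
```

```text
hub est in tool [32.97 -2.36 -0.69] [1.57114985 1.16019662 1.18823418] [-0.02708086 -0.07711128 -0.00459089] [-0.01004951 -0.01542663 -0.9998305 ]
```

No resistance, with the foot about 9 mm below the hub top, so it is meshing. I'll keep lowering.

Request:
arm_command:
  commands: [4, 0, 0, 0, 0, 4, 0, 0, 0, 0, 3, 0, 0, 0, 0, 0, 0, 0, 0, 0]

```text
clock: 10.58
tool_pos: [0.5181, 0.2587, 0.1066]
orientation: [-62.5, 89.0, -122.2]
force: [-0.4, 0.0, 2.8]
opening: 0.0139
```

Run:
```python
from h import *
o,R=state();print('hub est in tool',(R.T@([.5153,.2577,.085]-o['tool_pos'])*1000).round(2),R.T@o['force'],o['moment'],R[:,0])
```

```text
hub est in tool [21.69 -2.63 -0.71] [-2.78161755 -0.38033812 -0.21021013] [-0.008812    0.37294631 -0.00512749] [-0.00952562 -0.01512904 -0.99984017]
```

The seat was contacted at the expected height (0.1066). Now pressing home.

Request:
arm_command:
  commands: [3, 0, 0, 0, 0, 4, 0, 0, 0, 0, 4, 0, 0, 0, 0, 3, 0, 0, 0, 0]

```text
clock: 11.08
tool_pos: [0.5185, 0.2588, 0.0966]
orientation: [-56.0, 89.1, -115.6]
force: [-16.3, -3.1, 40.9]
opening: 0.0133
```

Run:
```python
from h import *
o,R=state();print('hub est in tool',(R.T@([.5153,.2577,.085]-o['tool_pos'])*1000).round(2),R.T@o['force'],o['moment'],R[:,0])
```

```text
hub est in tool [11.63 -3.15 -0.77] [-40.70756973 -16.15055004  -5.21139039] [-1.1292217   6.14615176 -0.12104413] [-0.00703559 -0.01469216 -0.99986731]
```

Request:
arm_command:
  commands: [0.3, -0.8, -0.2, 0, 0, 0.5, 0, 0, 0, 0]

```text
clock: 11.32
tool_pos: [0.5183, 0.2588, 0.0979]
orientation: [-49.3, 89.2, -108.8]
force: [-2.9, -0.9, 6.0]
opening: 0.0138
```

Run:
```python
from h import *
o,R=state();print('hub est in tool',(R.T@([.5153,.2577,.085]-o['tool_pos'])*1000).round(2),R.T@o['force'],o['moment'],R[:,0])
s=snap('wrist','w7'); o,R=state();print(o['tool_pos'],o['force']); t=o['tool_pos']
cv2.imwrite('pics/c7.png',cv2.resize(s['frame'][120:360,210:450],None,fx=2.5,fy=2.5,interpolation=cv2.INTER_CUBIC))
```

```text
hub est in tool [12.9  -3.03 -0.65] [-6.01904404 -3.06803059 -0.60818925] [-0.48226579  1.13888496 -0.02365865] [-0.00459744 -0.01347321 -0.99989866]
[0.5182904  0.25886238 0.0978124 ] [-2.64812748 -1.22887758  6.68797914]
```

View pics/c7.png

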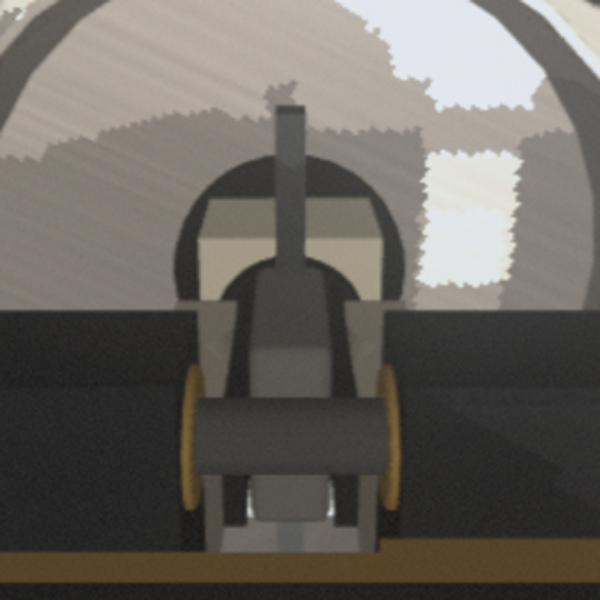

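The collar sits around hub level and the foot is meshed square. The force (~8 N incl. weight) is that of the spring alone, about 1 mm short of home, so I'll press a little further and hold.

Request:
arm_command:
  commands: [1.2, -0.3, 0, 0, 0, 1.5, -0.5, 0, 0, 0]

```text
clock: 11.62
tool_pos: [0.5183, 0.2588, 0.0968]
orientation: [-42.1, 89.3, -101.7]
force: [-6.0, -1.5, 16.0]
opening: 0.014
```

Run:
```python
from h import *
o,R=state();print(o['tool_pos'],'hub est in tool',(R.T@([.5153,.2577,.085]-o['tool_pos'])*1000).round(2),R.T@o['force'],o['moment'],R[:,0])
```

```text
[0.51827372 0.25881048 0.09676161] hub est in tool [11.78 -3.02 -0.66] [-15.95915992  -6.07472111  -1.64629976] [-0.47117571  2.16001343  0.02923365] [-0.0025905  -0.01255232 -0.99991786]
```

Run:
```python
from h import *
for i in range(4): s=snap('wrist','w8'); o,R=state(); print(o['tool_pos'].round(4),o['force'].round(1),round(o['opening'],4))
a=load('w7')['frame'][120:360,210:450];b=s['frame'][120:360,210:450]
print('hand/beater pixels change since last view',np.abs(a[100:200,75:165].astype(int)-b[100:200,75:165]).mean())
t=o['tool_pos']; print('collar far edge tool y',(R.T@(onz(s,290/2.5+210,257/2.5+120,t[2]-.006)-t)*1000).round(1))
close_job()
```

```text
[0.5183 0.2588 0.0968] [-4.  -0.4 12.1] 0.0142
[0.5182 0.2588 0.0968] [-3.7 -1.6 12.1] 0.014
[0.5182 0.2588 0.0968] [-3.7 -1.7 11.4] 0.0139
[0.5182 0.2588 0.0968] [-4.9 -1.2 11.4] 0.0139
hand/beater pixels change since last view 1.6467407407407408
collar far edge tool y [ 5.9 15.7 -0. ]
the job is handed in; nothing more can be done
```

I slid the beater out of the rack, turned it to match the hub's 30° cross and lowered it in. I then pressed it home and handed the job in at about 11.8 s, still gripping and pressing; `close_job()` gave no verdict.

**Last checks**
- **Seating:** The TCP stood steady at z = 0.0968 m, against about 0.0968 m expected with the collar on the hub. The seat was touched at the expected height on the way down.
- **Pressing:** The upward force was 11–12 N (about 13 N after allowing for the tool's zero offset). That is more than the 8 N spring, so I take the collar to be bearing on the hub. The seat's travel and the grip's exact height were not measured directly.
- **Grip:** The opening was 14 mm, the grip's thickness. The last views showed no slip.
- **Tilt:** About 0.013 rad at the tool, against the 0.07 limit.

**Disagreements**
- **Hub position:** Two views of the hub differed by about 1–2 mm from each other (calibration level), and a 4–5 N side force remained. The foot meshed without resistance, which suggests the axes were aligned.
- **Force spike:** One pressing move briefly reached about 41 N upward and 44 N in total at the wrist, under the 120 N wrist limit. As I read it, this came through the gripped beater, not the gripper's body (40 N limit).

The jar, tub and can were never approached closely, but I did not measure their positions again at the end.

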